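# Find the key for a locked bottle tray and slide it out

### The job

The slide-out bottle tray is held shut by a cam lock, and only one of the three box keys in the wooden key tray fits: try them until one turns the latch clockwise to its stop. Put all three keys back in the key tray and slide the bottle tray fully out towards you, gently, so that neither bottle falls over; leave both bottles standing on it.

Things in the scene. Friction and masses are not known exactly. Their poses are not given: they have to be found in the camera images.
- station: Fixed frame of the slide-out bottle tray: grey base 200 x 190 mm, side rails 29 mm and back panel 78 mm high. Origin: on the bench under the base's middle; z up; its -x side is the open front where the tray comes out. The lock case (60 x 48 mm, 46 mm high) is on its -y side, the robot's right: lock axis at x -20, y -136 mm.
- lock_seat (a point): On the vertical lock axis at the lock case's top, 46 mm above the bench; turns with the lock. From it rises the brass square drive, 12 x 12 mm, 14 mm tall (top 5 mm tapers to 7.5 mm), flats along this frame's x and y, inside a steel collar (inner dia. 40, outer 48, 14 mm high) too narrow for fingers. A key is fully on when its underside is at this point.
- latch (a joint): Angle of the lock, rad: 0 to 0.15 at the start (locked), grows clockwise seen from above, stop at 1.3. A tongue in the lock case turns with it and, locked, stands in the way of a roller on the tray's side; from about 0.8 the tray is free. Stiff (0.15 N m), stays where left.
- tray (a joint): Slide-out of the bottle tray, m: 0 shut, 0.11 fully out (stop), along the station's -x. About 1.2 N of friction; stays where left. While locked it gives only about 2 mm.
- tray_pull (a point): Middle of the bar pull on the tray's front: round steel bar, 10 mm thick, 80 mm long along the station's y, axis 40 mm above the bench, with a 40 mm gap between it and the tray's front wall (top 38 mm above the bench), bare bench below. Moves with the tray; axes as the station's.
- tray_floor (a point): Middle of the bottle tray's inner floor (162 x 148 mm), 18 mm above the bench, rim 20 mm higher; moves with the tray, axes as the station's.
- key_a: One of three steel box keys alike outside: T-bar on top, 70 mm long (key's x), 12 mm thick (y), 16 mm high, its middle 72 mm above the underside (80 mm in all), 11 mm stem, square barrel 23.5 mm wide, 32 mm high, flats along x and y, with an aligned square socket 18 mm deep, open below. 140 g. Origin: centre of the underside, z up. Stands upright in a bay of the key tray.
- key_b: Box key like key_a, in another bay. Only the hidden socket sizes differ: one key is too small and stays on top of the lock's square, about 14 mm high; one is too large, goes on but spins round it without turning it; one fits, with about 1.2 mm play on each side and some 0.2 rad of slack. Any quarter turn fits. Which is which is not known.
- key_c: Box key like key_a, in another bay; see key_a and key_b.
- key_tray: Wooden tray fixed to the bench, 95 x 220 mm (x, y), floor 4 mm, walls 20 mm high, two partitions: three bays side by side, centres at y -71, 0, +71 mm. One key stands in each at the start in any order, its bar within 0.25 rad of the tray's x. Origin: centre of the underside.
- release_bottle: White squeeze bottle with a nozzle, 62 mm diameter, 208 mm high, tips easily; stands loose on the bottle tray. Origin: centre of its underside, z up.
- dropper_bottle: Brown dropper bottle with a black bulb, 33 mm diameter, 102 mm high, tips easily; stands loose on the bottle tray. Origin: centre of its underside, z up.
- panel_stand: Clamp stand of the bench holding a foam rail, top 0.33 m high, at the robot's right between the arm's start and the work: pass over it above 0.4 m, or round its near side. Not to be used.

How it is judged (in metres and radians):
On the way, in this order (a step that is already met when the one before it is completed fails the run):
1. the latch is turned towards its stop (at least 0.8 rad) with a key fully on the lock's square (value of joint latch above 0.8 rad and distance between any of key_a, key_b, key_c and lock_seat below 0.008 m), for 0.1 s.
2. the bottle tray is slid fully out (value of joint tray above 0.1 m), for 0.1 s.
At the end, for the whole second after the job is handed in: The bottle tray stands at least 100 mm out (stop at 110) and the latch is still turned open (over 0.75 rad); all three keys are back inside the key tray, at rest, in any bays, standing or lying; both bottles stand upright (within 0.15 rad), at rest, on the bottle tray's floor (value of joint tray above 0.1 m and value of joint latch above 0.75 rad and x of key_a in the frame of key_tray between -0.047 and 0.047 m and y of key_a in the frame of key_tray between -0.11 and 0.11 m and z of each of key_a, key_b, key_c in the frame of key_tray below 0.03 m and linear speed of each of key_a, key_b, key_c, release_bottle, dropper_bottle below 0.02 m/s and x of key_b in the frame of key_tray between -0.047 and 0.047 m and y of key_b in the frame of key_tray between -0.11 and 0.11 m and x of key_c in the frame of key_tray between -0.047 and 0.047 m and y of key_c in the frame of key_tray between -0.11 and 0.11 m and angle between each of release_bottle, dropper_bottle's own z axis and vertical below 0.15 rad and x of release_bottle in the frame of tray_floor between -0.085 and 0.085 m and y of release_bottle in the frame of tray_floor between -0.078 and 0.078 m and z of release_bottle in the frame of tray_floor between -0.01 and 0.01 m and x of dropper_bottle in the frame of tray_floor between -0.085 and 0.085 m and y of dropper_bottle in the frame of tray_floor between -0.078 and 0.078 m and z of dropper_bottle in the frame of tray_floor between -0.01 and 0.01 m); the robot touches nothing.
It fails at once if a bottle on the tray tips (leans more than 0.4 rad) (angle between any of release_bottle, dropper_bottle's own z axis and vertical above 0.4 rad).
It also fails if it takes over 72 s, if anything falls off the work surface, if the arm or the gripper's body presses on something with over 40 N, if the wrist force passes 120 N, or if a joint passes its speed limit or range.

### The arm

A 6-joint arm with a two-finger parallel gripper is mounted at the origin on a cart in front of the work surface, level with it; the furniture and walls round the work are solid. World frame = base frame: x ahead of the robot, y to its left, z up, the work surface at z = 0. Lengths are in m, angles in degrees, forces in N, time in s.
With the tool pointing down it reaches from about 0.3 to 0.95 m from the base axis. Payload 3.1 kg.
Tool frame: the origin (TCP) lies between the finger pads; the fingertips stand 19 mm ahead of it and the grasp point (between the pads) is the TCP; z points along the fingers, y is the line along which they close (so a half turn about z gives the same grasp; the last joint's range is limited). The gripper opens to 85 mm and grips with 20 to 120 N. Pads are 22 mm wide; open, the fingers measure 114 mm over their backs; the gripper's body (76 mm by 85 mm) begins 54 mm behind the grasp point. The pads swing forward as they close: fully open they stand 13 mm farther back than shut.
Start: joints at [-68.279, 17.653, 93.61, -0, 68.738, -3.994], TCP at [0.271, -0.563, 0.25] pointing down, gripper open.
Joint ranges: [-175.34, 175.34], [-45.06, 112.39], [2.9, 150.54], [-68.45, 248.45], [3.09, 151.38], [-168.51, 168.51]. Speed limits (degrees/s): [159.86, 159.86, 180, 180, 180, 180].

### API

Orientations are given as a 3x3 rotation matrix whose columns are the frame's x, y, z axes.
In Python, from plant import ctrl gives the robot as it stands.
- The arm moves only by the shell command python3 drive.py 'ROWS' [FORCE]. ROWS is a JSON list of rows, 1 to 10 of them, each of 7 numbers: a rotation vector rx, ry, rz in degrees, then dx, dy, dz in units of 20 mm, then the opening from 0.0 (shut) to 1.0 (fully open); each row shifts and turns the commanded pose from where the row before left it, along the tool's axes as they then stand; what a row does not reach is not made up. A row lasts 1/8 s, in which the tool goes at most 0.0625 m and 10.7 degrees, less where a joint would pass 70% of its speed; a pose out of reach is approached as far as the arm can. The fingers move at their own pace and stop on an object; FORCE is the grip in N (left out, the last holds). Time passes only in rows, so rows that do not move let the fingers close. It prints the time, the measured TCP pose, the force, the opening and the grip force at its end. Input that does not fit is refused with a message, and nothing moves.
- ctrl.observe(): the state, without advancing time (a new reading comes with each control period).
- ctrl.grab_frame(name): name is "side" or "top" or "wrist"; returns a dict with "pixels" (384x512x3 uint8, red, green, blue), "intrinsics" (3x3 intrinsics, pixels), "k1" (the pictures are not rectified: a ray, as slopes to the right and down, at radius r is drawn at 1 + k1 r^2 times it, then the intrinsics apply), "cam_to_world" (4x4, takes a point from camera to world coordinates); the wrist camera has in their place "mount" (4x4, takes a point from camera to tool coordinates, whose origin is the TCP and whose axes are the flange's). Camera axes: x right, y down, z forward; pixel columns grow to the right and rows downward; lengths in m; the calibration is good to about 2 mm. A picture is of the moment at which its call begins: read the wrist's pose just before it. There is no depth.
- ctrl.finish_job(): hands the job in; it is judged then, once.
The state is a dict: "clock": time; "joint_positions": joint angles; "joint_vel": joint speeds; "tau": joint torques, N m; "position": TCP position; "eef_rot": TCP orientation; "contact_force": force on the tool from outside, world axes, zero at the start; "ft_torque": the same for the moment, N m; "grip_width": opening from 0.0 (shut) to 1.0 (fully open); "gripper_force": force on a finger pad.
Only numpy, scipy, OpenCV 4.12 (cv2) and the standard library are available. Lean on these libraries where they do the work, as an engineer would, in place of code of your own. Each camera call takes 0.05 s, during which the arm holds its last target. There are 200 camera calls.

## Working session

There is one attempt and no reset: what is moved stays moved. The work goes in short steps, Python scripts to look and compute and a shell command to move; the robot and the scene stay as the last step left them, time stands still between calls to the robot, and variables do not carry over. Pictures are saved under pics/ and viewed, at most 10 in all, crops included, and the job is handed in when it is done.

```bash
ls; mkdir -p pics; python3 - <<'E'
from plant import ctrl
import cv2,numpy as np
print(ctrl.observe())
for n in ("side","top"):
    f=ctrl.grab_frame(n); cv2.imwrite(f"pics/{n}0.png",f["pixels"][:,:,::-1])
    print(n,f["intrinsics"],f["k1"],f["cam_to_world"])
f=ctrl.grab_frame("wrist");print(f["mount"],f["intrinsics"],f["k1"])
E
```

```text
drive.py
pics
plant.py
  5 drive.py
  3 plant.py
  8 total
{'clock': 0.0, 'joint_positions': array([-6.82797662e+01,  1.77052979e+01,  9.36892224e+01, -2.62131342e-03,
        6.87386367e+01, -3.99402314e+00]), 'joint_vel': array([ 0.02689179, -0.00326915, -0.05707442, -0.07813041, -0.04214392,
       -0.08397035]), 'tau': array([-8.93395627e-04, -4.15255451e+01, -2.76661009e+01, -1.34451989e-04,
        1.03754655e-02,  6.55530627e-06]), 'position': array([ 0.27084551, -0.56239627,  0.2490409 ]), 'eef_rot': array([[ 9.00961920e-01,  4.33897234e-01, -8.99672403e-04],
       [ 4.33898150e-01, -9.00959378e-01,  2.14324431e-03],
       [ 1.19379488e-04, -2.32134770e-03, -9.99997299e-01]]), 'contact_force': array([-0.29128124, -0.21985453, -0.62283906]), 'ft_torque': array([-0.03143671, -0.00788868,  0.00106238]), 'gripper_force': 0.0, 'grip_width': 1.0078941600099407}
side [[432.89568516   0.         254.14238948]
 [  0.         432.89568516 196.21467691]
 [  0.           0.           1.        ]] -0.010328590319774988 [[ 0.99
[... 271 characters left out ...]
 196.20898428]
 [  0.           0.           1.        ]] -0.04763522521142092 [[ 0.04634682 -0.97189254  0.23081779  0.29857898]
 [-0.99890587 -0.04653704  0.00462316 -0.05413827]
 [ 0.00624836 -0.23077952 -0.97298601  1.27586515]
 [ 0.          0.          0.          1.        ]]
[[-7.11136496e-04 -9.48498259e-01 -3.16781544e-01  8.15254093e-02]
 [ 9.99999384e-01 -9.44323586e-04  5.82588295e-04  7.06373626e-04]
 [-8.51728267e-04 -3.16780934e-01  9.48498347e-01 -1.24312111e-01]
 [ 0.00000000e+00  0.00000000e+00  0.00000000e+00  1.00000000e+00]] [[323.36287788   0.         257.81592154]
 [  0.         323.36287788 189.75600245]
 [  0.           0.           1.        ]] -0.08552789327695326
```
View pics/top0.png

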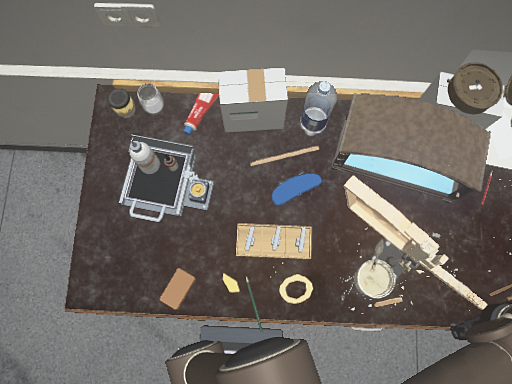

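View pics/side0.png

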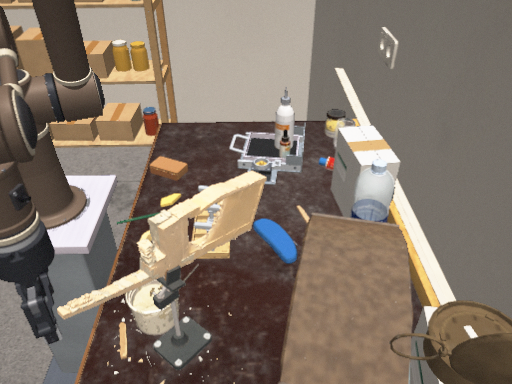

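The top view shows the key tray at about (274,240) with keys near (249,238), (276,238) and (301,238). The lock is at (199,188), the pull at (147,213), and the bottles at (142,155) and (170,162). The side view shows the stand in the foreground, with station and pull at the far end near (270,150).

```bash
cat > h.py <<'E'
import cv2,numpy as np
def ray(f,uv,T=None):
    K=f["intrinsics"];k=f["k1"];T=f["cam_to_world"] if T is None else T
    p=cv2.undistortPoints(np.array(uv,float).reshape(-1,1,2),K,np.array([k,0,0,0,0.])).reshape(-1,2)
    d=np.c_[p,np.ones(len(p))]@T[:3,:3].T
    return T[:3,3],d
def onz(f,uv,z,T=None):
    o,d=ray(f,uv,T); return o+d*((z-o[2])/d[:,2])[:,None]
def wristT(o,f):
    T=np.eye(4);T[:3,:3]=o["eef_rot"];T[:3,3]=o["position"];return T@f["mount"]
def proj(f,P,T=None):
    T=f["cam_to_world"] if T is None else T
    M=np.linalg.inv(T);r=cv2.Rodrigues(M[:3,:3])[0]
    return cv2.projectPoints(np.array(P,float).reshape(-1,1,3),r,M[:3,3],f["intrinsics"],np.array([f["k1"],0,0,0,0.]))[0].reshape(-1,2)
E
python3 - <<'E'
import cv2
a=cv2.imread("pics/top0.png")[125:265,110:320]
cv2.imwrite("pics/crop0.png",cv2.resize(a,None,fx=3.8,fy=3.8,interpolation=cv2.INTER_CUBIC))
import numpy as np
a=cv2.imread("pics/top0.png");h=cv2.cvtColor(a,cv2.COLOR_BGR2HSV)
from plant import ctrl
from h import *
f=ctrl.grab_frame("top")
m=np.zeros(h.shape[:2],np.uint8);roi=(slice(215,265),slice(225,322))
m[roi]=cv2.inRange(h,(10,60,80),(30,255,255))[roi]
m=cv2.morphologyEx(m,cv2.MORPH_CLOSE,np.ones((9,9)))
c=max(cv2.findContours(m,0,2)[0],key=cv2.contourArea);r=cv2.minAreaRect(c);b=cv2.boxPoints(r)
P=onz(f,b,0.02);print("tray",r,P.round(4),P.mean(0))
print([np.linalg.norm(P[i]-P[i-1]) for i in range(4)])
k=np.zeros_like(m);k[roi]=cv2.inRange(h,(0,0,100),(180,50,255))[roi]
for c in cv2.findContours(k,0,2)[0]:
    if cv2.contourArea(c)>20: print(cv2.contourArea(c),cv2.minAreaRect(c),onz(f,cv2.boxPoints(cv2.minAreaRect(c)),0.084).round(3).tolist())
E
```

```text
tray ((273.0, 240.0), (96.0, 48.0), -0.0) [[ 0.39    0.0373  0.02  ]
 [ 0.5314  0.0463  0.02  ]
 [ 0.5449 -0.2395  0.02  ]
 [ 0.4029 -0.2414  0.02  ]] [ 0.46728616 -0.0993084   0.02      ]
[np.float64(0.2790402160415403), np.float64(0.1417181188261458), np.float64(0.2860722444076203), np.float64(0.14208277731087288)]
113.0 ((300.44232177734375, 238.78846740722656), (8.236878395080566, 24.514516830444336), 11.309932708740234) [[0.433, -0.156, 0.084], [0.501, -0.168, 0.084], [0.497, -0.191, 0.084], [0.429, -0.179, 0.084]]
122.0 ((250.0882568359375, 238.1470947265625), (8.48874568939209, 24.981168746948242), 14.03624439239502) [[0.428, -0.014, 0.084], [0.497, -0.028, 0.084], [0.492, -0.051, 0.084], [0.424, -0.038, 0.084]]
114.0 ((276.0192565917969, 237.40386962890625), (8.040761947631836, 25.495098114013672), 11.309932708740234) [[0.432, -0.088, 0.084], [0.503, -0.1, 0.084], [0.5, -0.122, 0.084], [0.429, -0.11, 0.084]]
```

View pics/crop0.png

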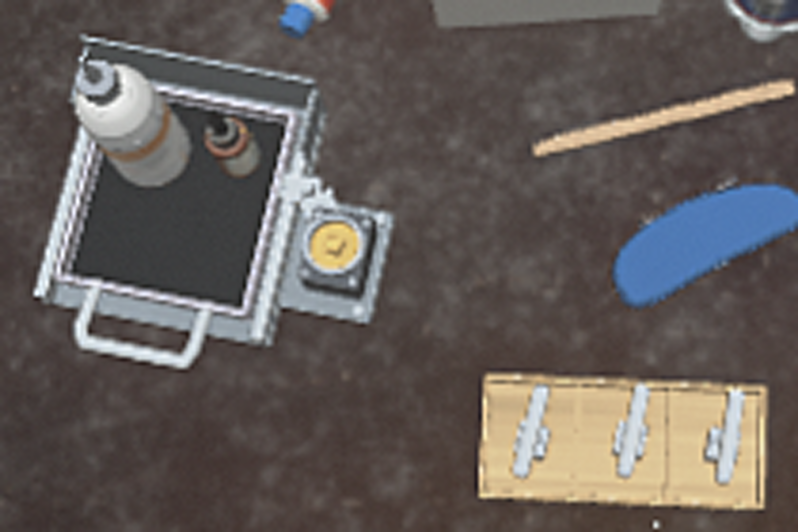

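The crop shows the bars as bright strips: (541,388)-(519,475), (640,385)-(624,475) and (736,392)-(721,482). The brass disc and collar are at (335,243), and the pull corners at (80,345) and (188,366).

```bash
python3 - <<'E'
from plant import ctrl
from h import *
f=ctrl.grab_frame("top")
g=lambda pts,z:onz(f,np.array(pts)/3.8+[110,125],z)
def pr(n,P):print(n,P.round(4).tolist(),"mean",P.mean(0).round(4),"len",np.linalg.norm(P[0]-P[1]).round(4),"ang",np.degrees(np.arctan2(*(P[0]-P[1])[[1,0]])).round(1))
pr("tray",g([(484,374),(766,384),(762,508),(478,497)],.02))
for i,k in enumerate([[(541,388),(519,475)],[(640,385),(624,475)],[(736,392),(721,482)]]): pr(f"key{i}",g(k,.084))
pr("collar",g([(335,243),(335,244)],.06))
pr("panel",g([(83,37),(318,80)],.078))
pr("pull",g([(78,345),(190,365)],.04))
pr("lockcase/base corner",g([(393,212),(370,322)],.0))
E
```

```text
tray [[0.5108, 0.0083, 0.02], [0.5133, -0.2119, 0.02], [0.4169, -0.2106, 0.02], [0.4152, 0.0074, 0.02]] mean [ 0.464  -0.1017  0.02  ] len 0.2201 ang 90.6
key0 [[0.4915, -0.0376, 0.084], [0.4266, -0.0247, 0.084]] mean [ 0.4591 -0.0311  0.084 ] len 0.0662 ang -11.2
key1 [[0.4972, -0.1106, 0.084], [0.4302, -0.1013, 0.084]] mean [ 0.4637 -0.1059  0.084 ] len 0.0677 ang -7.9
key2 [[0.4953, -0.1817, 0.084], [0.4284, -0.1723, 0.084]] mean [ 0.4619 -0.177   0.084 ] len 0.0676 ang -8.0
collar [[0.6005, 0.1267, 0.06], [0.5997, 0.1266, 0.06]] mean [0.6001 0.1266 0.06  ] len 0.0008 ang 4.5
panel [[0.7529, 0.3351, 0.078], [0.7258, 0.1476, 0.078]] mean [0.7393 0.2413 0.078 ] len 0.1894 ang 81.8
pull [[0.5149, 0.322, 0.04], [0.5035, 0.2337, 0.04]] mean [0.5092 0.2779 0.04  ] len 0.0891 ang 82.7
lockcase/base corner [[0.6435, 0.0906, 0.0], [0.5518, 0.1026, 0.0]] mean [0.5977 0.0966 0.    ] len 0.0925 ang -7.4
```

Careful with the scale: shifts go in units of 20 mm. That gives: -0.06 m is -3, 0.045 m is 2.25.

```bash
python3 drive.py '[[0,0,0,0,0,-3,1],[0,0,0,0,0,-3,1],[0,0,0,0,0,-3,1],[0,0,0,1,-1,-1.5,1],[0,0,0,2.25,-2.05,0,1],[0,0,0,2.25,-2.05,0,1],[0,0,0,2.25,-2.05,0,1],[0,0,0,2.25,-2.05,0,1],[0,0,0,2.25,-2.05,0,1],[0,0,0,2.25,-2.05,0,1]]' 60
```

```text
clock: 1.5
position: [0.4173, -0.1957, 0.4604]
eef_rot: [[0.901, 0.434, 0.001], [0.434, -0.901, -0.0], [0.001, 0.001, -1.0]]
contact_force: [0.2, 0.5, 0.2]
grip_width: 1.002
gripper_force: 0.0
```

```bash
python3 drive.py '[[0,0,0,2,-1.55,0,1],[0,0,0,2,-1.55,0,1],[0,0,-10.3,0,0,0.9,1],[0,0,-10.3,0,0,0.9,1],[0,0,-10.3,0,0,0.9,1],[0,0,-10.3,0,0,0.9,1],[0,0,-10.3,0,0,0.9,1],[0,0,-10.3,0,0,0.9,1],[0,0,-10.3,0,0,0.9,1],[0,0,-10.3,0,0,0.9,1]]';python3 drive.py '[[0,0,-10.3,0,0,0.9,1],[0,0,-10.3,0,0,0.9,1],[0,0,-10.3,0,0,0.9,1],[0,0,-10.3,0,0,0.9,1],[0,0,-10.3,0,0,0.9,1],[0,0,-10.3,0,0,0.8,1],[0,0,0,0,0,0,1]]'
cat >> h.py <<'E'
def snap(name):
    from plant import ctrl
    o=ctrl.observe();f=ctrl.grab_frame("wrist");cv2.imwrite(f"pics/{name}.png",f["pixels"][:,:,::-1])
    return o,f,wristT(o,f)
E
python3 - <<'E'
from h import *
o,f,T=snap("w1")
for n,p in {"k0":(.4591,-.0311,.084),"k1":(.4637,-.1059,.084),"k2":(.4619,-.177,.084)}.items(): print(n,proj(f,[p],T))
E
```

```text
clock: 2.75
position: [0.4621, -0.107, 0.3157]
eef_rot: [[-0.317, 0.949, 0.0], [0.949, 0.317, 0.0], [0.0, 0.0, -1.0]]
contact_force: [0.5, -0.1, 0.4]
grip_width: 1.005
gripper_force: 0.0
clock: 3.62
position: [0.4609, -0.1067, 0.2089]
eef_rot: [[-0.984, 0.177, -0.003], [0.177, 0.984, 0.001], [0.004, 0.0, -1.0]]
contact_force: [-0.2, -0.4, 0.5]
grip_width: 1.004
gripper_force: 0.0
k0 [[351.00389414 169.41336947]]
k1 [[260.22696519 190.50612601]]
k2 [[175.37717246 202.94949606]]
```

View pics/w1.png

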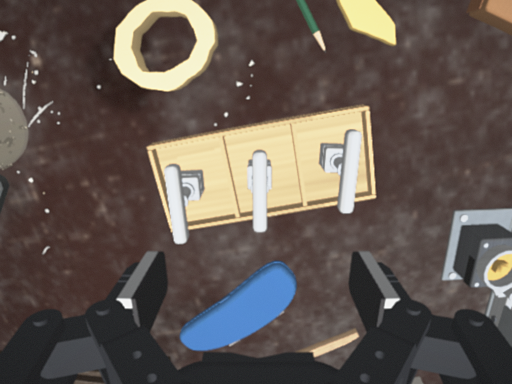

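The wrist view shows three bars: left (172,168)-(181,240), middle (259,153)-(260,230) and right (352,132)-(346,212). The lock is at the right edge, near (498,265).

```bash
cat >> h.py <<'E'
def bars(img,f,T,z=.084,roi=None,lo=150):
    h=cv2.cvtColor(img,cv2.COLOR_BGR2HSV);m=cv2.inRange(h,(0,0,lo),(180,45,255))
    if roi: k=np.zeros_like(m);k[roi]=m[roi];m=k
    m=cv2.morphologyEx(m,cv2.MORPH_OPEN,np.ones((5,5)))
    for c in cv2.findContours(m,0,2)[0]:
        if cv2.contourArea(c)<250: continue
        r=cv2.minAreaRect(c);b=onz(f,cv2.boxPoints(r),z,T)
        e=[b[1]-b[0],b[2]-b[1]];e=e if np.linalg.norm(e[0])<np.linalg.norm(e[1]) else e[::-1]
        l=e[1]*np.sign(e[1][0]);print(np.round(r[0]),"centre",b.mean(0).round(4),"w,l",[np.linalg.norm(v).round(4) for v in e],"ang",np.degrees(np.arctan2(l[1],l[0])).round(1))
E
python3 - <<'E'
from h import *
o,f,T=snap("w2")
bars(cv2.imread("pics/w2.png"),f,T,roi=(slice(100,250),slice(140,380)))
h=cv2.cvtColor(cv2.imread("pics/w2.png"),cv2.COLOR_BGR2HSV)
E
```

```text
[175. 203.] centre [ 0.4647 -0.1781  0.084 ] w,l [np.float64(0.0118), np.float64(0.0685)] ang -7.6
[259. 190.] centre [ 0.4659 -0.1075  0.084 ] w,l [np.float64(0.0188), np.float64(0.0691)] ang -9.6
[333. 158.] centre [ 0.4488 -0.0445  0.084 ] w,l [np.float64(0.0136), np.float64(0.0204)] ang -11.5
[350. 170.] centre [ 0.4623 -0.0321  0.084 ] w,l [np.float64(0.0117), np.float64(0.0689)] ang -11.9
```

```bash
python3 drive.py '[[0,0,0,-0.2,0,2,0.5],[0,0,-0.6,0,0,2,0.5],[0,0,0,0,0,1.75,0.5],[0,0,0,0,0,0.9,0.5],[0,0,0,0,0,0,0],[0,0,0,0,0,0,0],[0,0,0,0,0,0,0],[0,0,0,0,0,0,0]]' 60
```

```text
clock: 4.72
position: [0.467, -0.108, 0.0783]
eef_rot: [[-0.986, 0.165, 0.002], [0.165, 0.986, -0.001], [-0.002, -0.0, -1.0]]
contact_force: [-0.0, 0.4, 0.9]
grip_width: 0.13
gripper_force: 60.8
```

To row units: -0.06 m is -3, 0.0508 m is 2.54.

```bash
python3 drive.py '[[0,0,0,0,0,-3,0],[0,0,0,0,0,-3,0],[0,0,0,-1.44,2.54,-1,0],[0,0,0,-1.44,2.54,0,0],[0,0,0,-1.44,2.54,0,0],[0,0,0,-1.44,2.54,0,0],[0,0,0,-1.44,2.54,0,0],[0,0,0,0,0,0,0],[0,0,0,0,0,0,0]]'
python3 - <<'E'
from h import *
o,f,T=snap("w3")
from plant import ctrl
t=ctrl.grab_frame("top")
print(proj(f,[(.6,.1266,.06)],T),o["grip_width"])
a=lambda p,z:print(onz(t,np.array(p)/3.8+[110,125],z))
a([(165,180),(97,80)],.018);a([(97,80)],.226);a([(245,172)],.018);a([(215,127)],.12)
E
```

```text
clock: 5.85
position: [0.6493, 0.119, 0.2167]
eef_rot: [[-0.986, 0.164, -0.002], [0.164, 0.986, -0.001], [0.002, -0.001, -1.0]]
contact_force: [-0.1, 0.0, -1.0]
grip_width: 0.129
gripper_force: 60.5
[[258.22487367 120.56556484]] 0.12858004992350597
[[0.65656662 0.27390633 0.018     ]
 [0.73884732 0.33862258 0.018     ]]
[[0.66604476 0.27367583 0.226     ]]
[[0.66628827 0.21003262 0.018     ]]
[[0.67027928 0.21423073 0.12      ]]
```

View pics/w3.png

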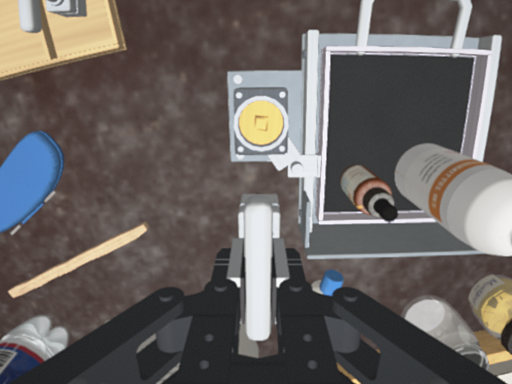

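Wrist view: the lock collar is at about (261,122), with the brass disc and square inside. The held key's bar is at (258,200)-(258,340). Next I zoom in on the square.

```bash
python3 - <<'E'
from h import *
o,f,T=snap("w4")
a=cv2.imread("pics/w4.png")
c=a[85:160,225:300];cv2.imwrite("pics/c4.png",cv2.resize(c,None,fx=8,fy=8,interpolation=cv2.INTER_CUBIC))
h=cv2.cvtColor(a,cv2.COLOR_BGR2HSV);m=np.zeros(h.shape[:2],np.uint8);r=(slice(85,160),slice(225,300))
m[r]=cv2.inRange(h,(15,90,80),(35,255,255))[r]
k=max(cv2.findContours(m,0,1)[0],key=cv2.contourArea);e=cv2.fitEllipse(k);print("disc",e,onz(f,[e[0]],.046,T))
d=e[1][0]/2;print("diam",np.linalg.norm(np.diff(onz(f,[(e[0][0]-d,e[0][1]),(e[0][0]+d,e[0][1])],.046,T),axis=0)), np.linalg.norm(np.diff(onz(f,[(e[0][0]-d,e[0][1]),(e[0][0]+d,e[0][1])],.06,T),axis=0)))
for P in [(.6,.1266,.06)]: print(proj(f,[P],T))
E
```

```text
disc ((261.6365966796875, 122.14702606201172), (42.413143157958984, 43.34454345703125), 74.66453552246094) [[0.60339752 0.12828882 0.046     ]]
diam 0.03834029857866601 0.03652365540305374
[[259.21754727 120.45061232]]
```

View pics/c4.png

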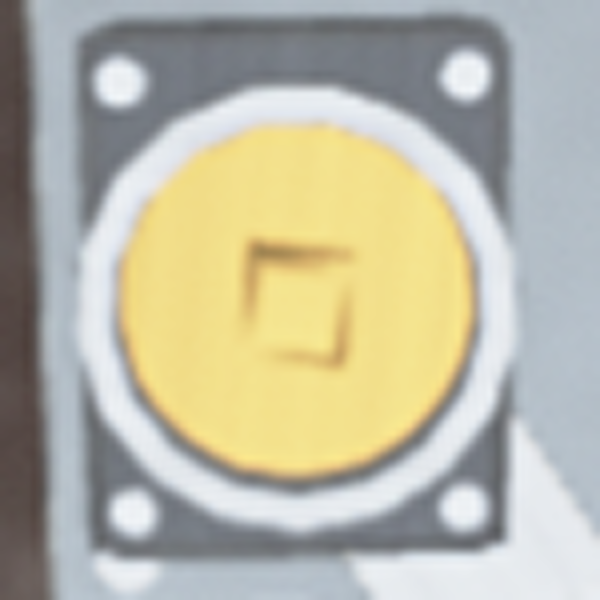

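The zoomed crop shows the square centred at about crop (299,303), turned about 7° clockwise in the image. That agrees with a latch angle of about 0.13. Now I check where the bar sits in the grip.

```bash
python3 - <<'E'
from h import *
from plant import ctrl
P=[];
for i in range(6):
    o=ctrl.observe();f=ctrl.grab_frame("wrist");P.append(o["position"])
P=np.array(P);print(P.mean(0),P.std(0),o["clock"])
a=f["pixels"];g=a[:,253:264].min(axis=2).mean(1);print([(v,int(g[v])) for v in range(180,352,4)])
r=a[280].min(axis=1);print(r[235:282])
M=f["mount"]
for z in(-.008,.008): print(z,onz(f,[(258,v) for v in (194,200,208,330,340,344)],z,M).round(4).tolist())
T=wristT(o,f);T[:3,3]+=P.mean(0)-o["position"]
print(onz(f,[(262.4,122.9),(262.1,123.4)],.059,T))
E
```

```text
[0.6495656  0.11797873 0.21753893] [0.00023136 0.00017671 0.00012826] 6.25
[(180, 81), (184, 81), (188, 75), (192, 71), (196, 117), (200, 125), (204, 176), (208, 227), (212, 231), (216, 232), (220, 232), (224, 232), (228, 232), (232, 232), (236, 232), (240, 232), (244, 232), (248, 232), (252, 232), (256, 232), (260, 232), (264, 232), (268, 232), (272, 232), (276, 232), (280, 232), (284, 232), (288, 231), (292, 231), (296, 231), (300, 231), (304, 231), (308, 231), (312, 231), (316, 231), (320, 231), (324, 230), (328, 230), (332, 229), (336, 229), (340, 163), (344, 93), (348, 99)]
[248 247 247 249 238 169 106  93  85  65 113 191 224 224 224 225 228 229
 231 232 232 232 231 232 232 232 233 233 232 230 228 227 226 227 216 152
  80  73  90  93 116 198 246 247 246 247 250]
-0.008 [[0.0405, -0.0006, -0.008], [0.038, -0.0006, -0.008], [0.0347, -0.0006, -0.008], [-0.0248, -0.0006, -0.008], [-0.0307, -0.0006, -0.008], [-0.0331, -0.0006, -0.008]]
0.008 [[0.0349, -0.0006, 0.008], [0.0321, -0.0006, 0.008], [0.0283, -0.0006, 0.008], [-0.0394, -0.0006, 0.008], [-0.0461, -0.0006, 0.008], [-0.0488, -0.0007, 0.008]]
[[0.60340969 0.12900668 0.059     ]
 [0.60379102 0.12868052 0.059     ]]
```

To row units: 0.0478 m is 2.39, 0.004 m is 0.2.

```bash
python3 drive.py '[[0,0,0,2.39,0.2,0,0],[0,0,6.5,0,0,1.5,0],[0,0,0,0,0,1.75,0],[0,0,0,0,0,0.425,0],[0,0,0,0,0,0.2,0],[0,0,0,0,0,0.2,0],[0,0,0,0,0,0.2,0]]' ; python3 drive.py '[[0,0,0,0,0,0.15,0],[0,0,0,0,0,0,0]]'
```

```text
clock: 7.18
position: [0.6046, 0.1309, 0.1329]
eef_rot: [[-0.961, 0.275, 0.002], [0.275, 0.961, 0.0], [-0.002, 0.001, -1.0]]
contact_force: [-0.5, -1.2, -0.0]
grip_width: 0.129
gripper_force: 60.7
clock: 7.42
position: [0.604, 0.1301, 0.1293]
eef_rot: [[-0.961, 0.275, 0.001], [0.275, 0.961, -0.001], [-0.001, -0.001, -1.0]]
contact_force: [0.4, -2.8, 1.3]
grip_width: 0.122
gripper_force: 60.9
```

To row units: 0.003 m is 0.15.

```bash
python3 drive.py '[[0,0,0,0,0,0.15,0],[0,0,0,0,0,0.15,0],[0,0,0,0,0,0,0]]'
```

```text
clock: 7.8
position: [0.6029, 0.1303, 0.1219]
eef_rot: [[-0.961, 0.275, -0.001], [0.275, 0.961, -0.001], [0.001, -0.001, -1.0]]
contact_force: [-0.1, -4.2, -1.3]
grip_width: 0.126
gripper_force: 60.5
```

To row units: 0.0015 m is 0.075, -0.0008 m is -0.04.

```bash
python3 drive.py '[[0,0,0,0,-0.04,0.075,0],[0,0,5,0,0,0,0],[0,0,5,0,0,0,0],[0,0,5,0,0,0,0],[0,0,5,0,0,0,0],[0,0,0,0,0,0,0]]'; python3 -c "
from plant import ctrl
o=ctrl.observe();print(o['ft_torque'],o['contact_force'])"
```

```text
clock: 8.55
position: [0.6032, 0.129, 0.1208]
eef_rot: [[-0.81, 0.587, -0.0], [0.587, 0.81, -0.002], [-0.001, -0.002, -1.0]]
contact_force: [-0.1, -6.4, -0.2]
grip_width: 0.129
gripper_force: 60.6
[-1.35192738  0.04019038  0.11283633] [-0.13780592 -6.37084833 -0.20822456]
```

```bash
python3 drive.py '[[0,0,0,-0.03,-0.04,0.025,0],[0,0,10,0,0,0,0],[0,0,10,0,0,0,0],[0,0,0,0,0,0,0]]'; python3 - <<'E'
from h import *
from plant import ctrl
o=ctrl.observe();print(o['ft_torque'],o['contact_force'])
f=ctrl.grab_frame("top");a=f["pixels"][:,:,::-1][150:230,120:230];cv2.imwrite("pics/t5.png",cv2.resize(a,None,fx=6,fy=6,interpolation=cv2.INTER_CUBIC))
E
```

```text
clock: 9.05
position: [0.603, 0.1286, 0.1207]
eef_rot: [[-0.559, 0.829, -0.001], [0.829, 0.559, -0.001], [-0.0, -0.001, -1.0]]
contact_force: [-1.9, -5.1, 0.2]
grip_width: 0.123
gripper_force: 60.9
[-1.11484559  0.2742401   0.06332768] [-1.94293525 -5.07256178  0.17800077]
```

```bash
python3 drive.py '[[0,0,10,0,0,0,0],[0,0,10,0,0,0,0],[0,0,0,0,0,0,0]]'; python3 - <<'E'
from h import *
from plant import ctrl
o,f,T=snap("w6");print(o['ft_torque'],o['contact_force'])
c=cv2.imread("pics/t5.png");w=cv2.imread("pics/w6.png")
h=np.zeros((480,800,3),np.uint8);h[:384,:512]=w;b=cv2.resize(c,(288,210));h[:210,512:]=b
cv2.imwrite("pics/v6.png",h)
E
```

```text
clock: 9.48
position: [0.6026, 0.1286, 0.1207]
eef_rot: [[-0.242, 0.97, -0.002], [0.97, 0.242, -0.001], [-0.001, -0.002, -1.0]]
contact_force: [-1.7, -5.0, 0.9]
grip_width: 0.125
gripper_force: 61.0
[-1.12621652  0.45223668  0.04474295] [-1.7136722  -4.95140116  0.94588417]
```

View pics/v6.png

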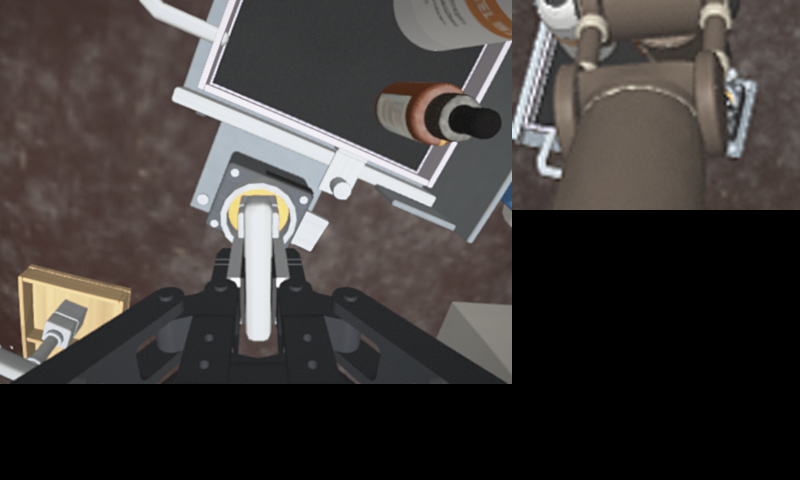

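The wrist view shows the tongue at (312,232), swung clear of the roller at (342,187). So this key fits and turned the latch; I turn it a bit further.

```bash
python3 drive.py '[[0,0,8,0,0,0,0],[0,0,8,0,0,0,0],[0,0,0,0,0,0,0]]'; python3 -c "
from plant import ctrl
o=ctrl.observe();print(o['ft_torque'],o['contact_force'])"
```

```text
clock: 9.9
position: [0.6024, 0.1287, 0.1207]
eef_rot: [[0.035, 0.999, -0.003], [0.999, -0.035, -0.001], [-0.001, -0.002, -1.0]]
contact_force: [-2.1, -5.0, 2.8]
grip_width: 0.127
gripper_force: 61.1
[-1.12339195  0.55857835  0.1241412 ] [-2.12742347 -4.95854572  2.82104431]
```

To row units: -0.0458 m is -2.29, -0.0295 m is -1.475.

```bash
python3 drive.py '[[0,0,-5,0,0,0,0],[0,0,0,0,0,-0.5,0],[0,0,0,0,0,-1.5,0],[0,0,0,0,0,-3,0],[0,0,0,-2.29,-1.475,0,0],[0,0,0,-2.29,-1.475,0,0],[0,0,0,-2.29,-1.475,0,0],[0,0,0,-2.29,-1.475,0,0],[0,0,0,-2.29,-1.475,0,0],[0,0,0,0,0,0,0]]'
```

```text
clock: 11.15
position: [0.4676, -0.1088, 0.2217]
eef_rot: [[-0.046, 0.999, 0.003], [0.999, 0.046, 0.001], [0.001, 0.003, -1.0]]
contact_force: [1.0, 0.2, -2.0]
grip_width: 0.128
gripper_force: 60.5
```

To row units: 0.06 m is 3, 0.015 m is 0.75.

```bash
python3 drive.py '[[0,0,0,0,0,3,0],[0,0,0,0,0,3,0],[0,0,0,0,0,0.75,0],[0,0,0,0,0,0.2,0],[0,0,0,0,0,0.15,0],[0,0,0,0,0,0,0]]'
```

```text
clock: 11.9
position: [0.4699, -0.1077, 0.0806]
eef_rot: [[-0.053, 0.999, 0.004], [0.999, 0.053, -0.001], [-0.001, 0.004, -1.0]]
contact_force: [-0.3, -0.3, -1.2]
grip_width: 0.128
gripper_force: 60.5
```

To row units: 0.002 m is 0.1, -0.06 m is -3.

```bash
python3 drive.py '[[0,0,0,0,0,0.1,0],[0,0,0,0,0,0,0],[0,0,0,0,0,0,0.4],[0,0,0,0,0,0,0.4],[0,0,0,0,0,0,0.4],[0,0,0,0,0,-1.5,0.4],[0,0,0,0,0,-3,0.4],[0,0,0,0,0,-3,0.4],[0,0,0,0,0,0,0.4]]'
python3 - <<'E'
from h import *
from plant import ctrl
o,f,T=snap("w7");t=ctrl.grab_frame("top")
w=cv2.imread("pics/w7.png");a=t["pixels"][120:270,110:320,::-1]
h=np.zeros((384,800,3),np.uint8);h[:,:512]=w;h[:206,512:]=cv2.resize(a,(288,206));cv2.imwrite("pics/v7.png",h);print(o["position"],o["clock"])
E
```

```text
clock: 13.02
position: [0.4721, -0.1087, 0.2325]
eef_rot: [[-0.053, 0.999, 0.012], [0.999, 0.053, -0.004], [-0.004, 0.012, -1.0]]
contact_force: [0.3, -0.2, -2.0]
grip_width: 0.401
gripper_force: 0.0
[ 0.47211454 -0.10866108  0.23254535] 13.025
```

View pics/v7.png

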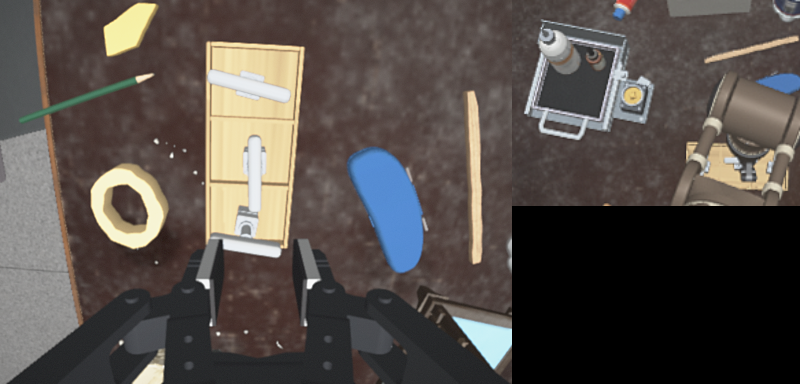

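All three keys stand in their bays, with bars near (250,85), (254,172) and (245,245) in the wrist view, and the bottles are upright. Next is the pull.

```bash
python3 drive.py '[[0,0,0,2.76,0.435,0,0.4],[0,0,0,2.76,0.435,0,0.4],[0,0,0,2.76,0.435,0,0.4],[0,0,0,2.76,0.435,0,0.4],[0,0,0,2.76,0.435,0,0.4],[0,0,0,2.76,0.435,0,0.4],[0,0,0,2.76,0.435,0,0.4],[0,0,5.5,0,0,0,0.4],[0,0,5.5,0,0,0,0.4],[0,0,0,0,0,0,0.4]]'
python3 - <<'E'
from h import *
o,f,T=snap("w8");print(o["position"],o["eef_rot"].round(3).tolist())
print(proj(f,[(.512,.280,.045),(.5175,.3196,.045),(.5065,.2404,.045)],T))
E
```

```text
clock: 14.38
position: [0.5069, 0.2812, 0.2237]
eef_rot: [[0.137, 0.991, -0.005], [0.991, -0.137, -0.002], [-0.003, -0.005, -1.0]]
contact_force: [-0.1, -0.0, -1.1]
grip_width: 0.399
gripper_force: 0.0
[0.50688143 0.28120647 0.2236981 ] [[0.137, 0.991, -0.005], [0.991, -0.137, -0.002], [-0.003, -0.005, -1.0]]
[[263.53274619 169.5932976 ]
 [263.73673085 128.1233705 ]
 [263.32985215 207.96220005]]
```

View pics/w8.png

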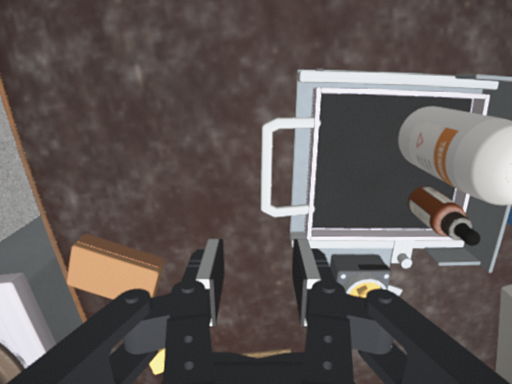

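The pull bar is at u≈267, v 122-212, about 3 mm from the prediction; both bottles stand. I descend on it and grip it lightly.

Careful with the scale: shifts go in units of 20 mm. That gives: 0.05 m is 2.5, 0.055 m is 2.75.

```bash
python3 drive.py '[[0,0,0,0.1,0.415,2,0.4],[0,0,0,0,0,2.75,0.4],[0,0,0,0,0,2.5,0.4],[0,0,0,0,0,1,0.4],[0,0,0,0,0,0.75,0.4],[0,0,0,0,0,0,0.4]]' 20 && python3 drive.py '[[0,0,0,0,0,0,0.25],[0,0,0,0,0,0,0.18],[0,0,0,0,0,0,0.12],[0,0,0,0,0,0,0.0],[0,0,0,0,0,0,0]]' 20; python3 -c "
from plant import ctrl
print(ctrl.observe()['eef_rot'].round(3).tolist())"
```

```text
clock: 15.18
position: [0.5173, 0.2825, 0.0468]
eef_rot: [[0.139, 0.99, -0.0], [0.99, -0.139, -0.0], [-0.0, -0.0, -1.0]]
contact_force: [0.6, -0.8, -0.5]
grip_width: 0.396
gripper_force: 0.0
clock: 15.8
position: [0.5146, 0.2832, 0.0477]
eef_rot: [[0.14, 0.99, -0.005], [0.99, -0.14, 0.0], [-0.0, -0.005, -1.0]]
contact_force: [-7.3, 1.4, 5.4]
grip_width: 0.106
gripper_force: 19.6
[[0.14, 0.99, -0.005], [0.99, -0.14, 0.0], [-0.0, -0.005, -1.0]]
```

To row units: -0.005 m is -0.25, -0.004 m is -0.2.

```bash
python3 drive.py '[[0,0,0,0,-0.05,0,0],[0,0,0,0,-0.1,0,0],[0,0,0,0,-0.2,0,0],[0,0,0,0,-0.25,0,0],[0,0,0,0,-0.25,0,0],[0,0,0,0,-0.25,0,0],[0,0,0,0,-0.25,0,0],[0,0,0,0,-0.25,0,0],[0,0,0,0,-0.25,0,0],[0,0,0,0,-0.25,0,0]]' 30
```

```text
clock: 17.05
position: [0.4764, 0.289, 0.0478]
eef_rot: [[0.139, 0.99, 0.003], [0.99, -0.139, 0.001], [0.002, 0.002, -1.0]]
contact_force: [1.6, -0.6, 5.4]
grip_width: 0.102
gripper_force: 29.8
```

```bash
python3 drive.py '[[0,0,0,0,-0.25,0,0],[0,0,0,0,-0.3,0,0],[0,0,0,0,-0.3,0,0],[0,0,0,0,-0.3,0,0],[0,0,0,0,-0.3,0,0],[0,0,0,0,-0.3,0,0],[0,0,0,0,-0.3,0,0],[0,0,0,0,-0.3,0,0],[0,0,0,0,-0.25,0,0],[0,0,0,0,-0.2,0,0]]'; python3 drive.py '[[0,0,0,0,-0.15,0,0],[0,0,0,0,-0.15,0,0],[0,0,0,0,-0.125,0,0],[0,0,0,0,-0.1,0,0],[0,0,0,0,-0.05,0,0],[0,0,0,0,-0.05,0,0],[0,0,0,0,0,0,0]]'
```

```text
clock: 18.3
position: [0.421, 0.2974, 0.0478]
eef_rot: [[0.139, 0.99, 0.003], [0.99, -0.139, 0.002], [0.003, 0.003, -1.0]]
contact_force: [1.7, 0.9, 6.1]
grip_width: 0.102
gripper_force: 29.7
clock: 19.18
position: [0.4086, 0.2992, 0.0477]
eef_rot: [[0.139, 0.99, 0.003], [0.99, -0.139, 0.003], [0.003, 0.002, -1.0]]
contact_force: [0.6, 1.9, 4.8]
grip_width: 0.099
gripper_force: 29.8
```

```bash
python3 drive.py '[[0,0,0,0,-0.075,0,0],[0,0,0,0,-0.075,0,0],[0,0,0,0,-0.05,0,0],[0,0,0,0,0,0,0]]'
```

```text
clock: 19.68
position: [0.4056, 0.2996, 0.0478]
eef_rot: [[0.139, 0.99, 0.004], [0.99, -0.139, 0.003], [0.003, 0.004, -1.0]]
contact_force: [3.6, 1.3, 5.5]
grip_width: 0.099
gripper_force: 29.7
```

To row units: 0.001 m is 0.05, -0.06 m is -3.

```bash
python3 drive.py '[[0,0,0,0,0.05,0,0],[0,0,0,0,0,0,0.2],[0,0,0,0,0,0,0.35],[0,0,0,0,0,0,0.35],[0,0,0,0,0,0,0.35],[0,0,0,0,0,-1,0.35],[0,0,0,0,0,-2.5,0.35],[0,0,0,0,0,-3,0.35],[0,0,0,0,0,-3,0.35],[0,0,0,0,0,0,0.35]]'
python3 - <<'E'
from h import *
from plant import ctrl
o,f,T=snap("w9");t=ctrl.grab_frame("side");w=cv2.imread("pics/w9.png")
h=np.zeros((384,800,3),np.uint8);h[:,:512]=w;h[:260,512:]=cv2.resize(t["pixels"][80:260,190:390,::-1],(288,260));cv2.imwrite("pics/v9.png",h);print(o["position"],o["clock"])
E
```

```text
clock: 20.92
position: [0.4082, 0.3005, 0.243]
eef_rot: [[0.139, 0.99, 0.011], [0.99, -0.139, 0.007], [0.008, 0.01, -1.0]]
contact_force: [-0.6, -0.0, -0.4]
grip_width: 0.349
gripper_force: 0.0
[0.40818391 0.30048905 0.24297834] 20.925
```

View pics/v9.png

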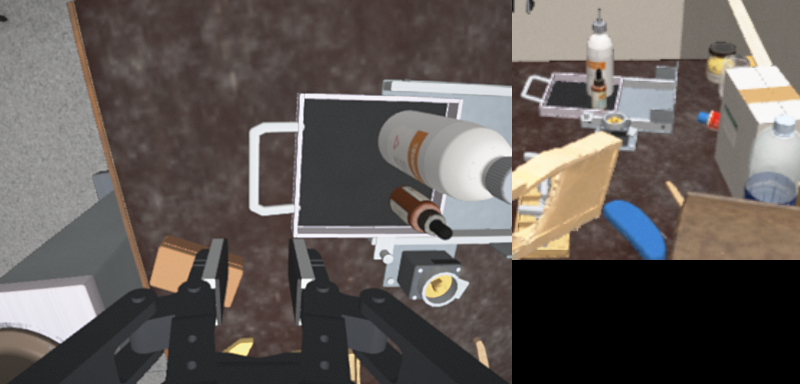

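The wrist and side views show the tray fully out, with the bar at u≈254, both bottles upright and the tongue turned clear. I hand in.

```bash
python3 -c "
from plant import ctrl
print(ctrl.finish_job())"
```

```text
the job is handed in; nothing more can be done
None
```

I handed the job in at about 21 s: the middle key fitted and opened the latch on the first try, so the other two keys never left their bays. All three keys are standing in the key tray, and the bottle tray is out by about 110 mm with both bottles upright; the hand-in returned no verdict.

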